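Fold down the tags of the corner tally rail

ROBOT

A 6-joint arm with a two-finger parallel gripper is mounted at the origin on the work surface. World frame = base frame: x ahead of the robot, y to its left, z up, the work surface at z = 0. Lengths are in mm, angles in rad, forces in N, time in s.
With the tool pointing down it reaches from about 350 to 975 mm from the base axis. Payload 7.1 kg.
Tool frame: the origin (TCP) lies midway between the tips of the shut fingers; the grasp point (between the pads) lies 19 mm behind it; z points along the fingers, y is the line along which they close (so a half turn about z gives the same grasp; the last joint's range is limited). The gripper opens to 88 mm and grips with 3 to 60 N. Pads are 20 mm wide; open, the fingers measure 115 mm over their backs; the gripper's body (75 mm by 178 mm) begins 61 mm behind the grasp point.
Start: joints at [-1.322, 0.423, 1.63, -0, 1.089, -0.019], TCP at [165.4, -602.7, 188.975] pointing down, gripper open.
Joint ranges: [-3, 3], [-0.9, 2.11], [0.09, 2.58], [-1.31, 4.45], [0.11, 2.69], [-2.54, 2.54]. Speed limits (rad/s): [2.39, 2.39, 3.01, 3.14, 3.14, 3.14].

INTERFACE

Orientations are given as a rotation vector (axis times angle).
In Python, from workcell import ctrl gives the robot as it stands.
- The arm moves only by the shell command python3 -m inch 'ROWS' [OPENING]. ROWS is JSON, a list of rows, each an object with "xyz": the shift along the tool's x, y, z in mm, a list of three; "rot": the turn, a rotation vector about the tool's x, y, z in rad, a list of three. In form: [{"xyz": [dx, dy, dz], "rot": [ax, ay, az]}, ...]. A call has 1 to 12 rows; each row is the pose to reach, as a shift and turn from the pose commanded when the call began, along the tool's axes at that moment; what a row does not reach only later rows make up. A row lasts 1/12 s, in which the tool goes at most 41.7 mm and 7.16 degrees, less where a joint would pass 70% of its speed; a pose out of reach is approached as far as the arm can. A call with a gripper value outside its range is refused whole. OPENING is the closure in counts, from 0 (fully open) to 255 (shut), set as the call begins (- or left out, the last holds). The fingers move at their own pace and stop on an object; the grip force is fixed at half the most. Time passes only in rows, so rows that repeat a pose let the fingers close. It gives the time, the measured TCP pose, the force, the opening and the grip force at its end, in the units of the state.
- ctrl.get_obs(): the state, without advancing time (a new reading comes with each control period).
- ctrl.get_image(name): name is "side" or "top"; returns the picture (420x560x3 uint8, red, green, blue); there is no depth.
- ctrl.camera_model(name): a dict with "fx", "fy", "cx", "cy" (pixels), "position" and "attitude" of the camera in the world. Camera axes: x right, y up, looking along -z (the intrinsics and any distortion apply to the point x, -y, -z); pixel columns grow to the right and rows downward; lengths in mm; the calibration is good to about 2 mm. A picture is of the moment at which its call begins. camera_model takes no time and is no camera call.
- ctrl.close_job(): hands the job in; it is judged then, once.
The state is a dict: "t": time; "qpos": joint angles; "qvel": joint speeds; "joint_torque": joint torques, N m; "ee_pos": TCP position; "orientation": TCP orientation; "ft_force": force on the tool from outside, world axes, zero at the start; "moment": the same for the moment, N m; "width": finger opening in mm; "grasp_force": force on a finger pad.
Only numpy, scipy, OpenCV 4.12 (cv2) and the standard library are available. Lean on these libraries where they do the work, as an engineer would, in place of code of your own. Each camera call takes 0.05 s, during which the arm holds its last target. There are 200 camera calls.

TASK

The corner shelf has been counted: run the fingertips along the L-shaped tally rail with a light touch, from the free end of its long leg, round the corner and on to the end of its short leg, so that its six upright flip tags fold down flat one after another in that order. Nothing is to be gripped or lifted: leave the rail lying where it is, the straight rail's three tags standing, and everything else on the bench undisturbed.

Things in the scene. Friction and masses are not known exactly. Their poses are not given: they have to be found in the camera images.
- rail: L-shaped tally rail: dark steel bar 44 mm wide, 10 thick, loose on the bench (about 1.4 kg), six tags standing on it. Origin: underside, where the legs' centre lines cross (the corner). Long leg runs along -x, its end at x = -255 mm; short leg along +y, its end at y = 155. Hinges on the centre lines, 16 mm above the bench: tags 1-4 at x = -200, -150, -100, -50, tags 5, 6 at y = 50, 100
- start (a point): point on the rail's long leg 15 mm from its free end, at hinge height (16 mm above the bench): beside tag 1, on the side away from the corner
- corner (a point): point over the rail's corner on both centre lines, at hinge height
- finish (a point): point at the free end of the rail's short leg, on the centre line, at hinge height
- spare_rail: straight tally rail, to be left as it is: the same bar, 170 mm long along its x, loose, with three tags like the others at x = -65, -15, +35 mm. Lies inside the angle of the L, about parallel to the long leg and about 100 mm from it (between centre lines). Origin at the middle of its underside
- tape: cardboard tape core, 64 mm across, 24 mm high, near the outside of the long leg; origin under its centre
- tin: small round aluminium tin, 48 mm across, 36 mm high, outside the rail near the corner; origin under its centre
- offcut: plywood offcut 70 x 35 x 22 mm, beside the short leg on its outer side; origin under its centre
- mug: white mug 80 mm across, 90 mm high, at the bench's right; origin under its centre
- padlock: brass padlock lying flat, body 45 x 42 x 20 mm, at the left; origin under its centre
- driver: screwdriver lying at the left; origin under its middle
- tag1 (a joint): fold angle of tag 1 (white-painted steel plate with a dark slot, 26 mm wide across the leg, 4 thick, 42 tall from the hinge), rad: 0 leans 0.2 back on its stop, 0.2 upright, 1.77 flat, 4 mm above the bar. Folds only toward the corner (the rail's +x). Starts 0 to 0.3. Slightly stiff hinge (0.0035 N m): it stays where left near upright, drops flat by itself past about 0.9
- tag2 (a joint): fold angle of tag 2 (white-painted steel plate with a dark slot, 26 mm wide across the leg, 4 thick, 42 tall from the hinge), rad: 0 leans 0.2 back on its stop, 0.2 upright, 1.77 flat, 4 mm above the bar. Folds only toward the corner (the rail's +x). Starts 0 to 0.3. Slightly stiff hinge (0.0035 N m): it stays where left near upright, drops flat by itself past about 0.9
- tag3 (a joint): fold angle of tag 3 (white-painted steel plate with a dark slot, 26 mm wide across the leg, 4 thick, 42 tall from the hinge), rad: 0 leans 0.2 back on its stop, 0.2 upright, 1.77 flat, 4 mm above the bar. Folds only toward the corner (the rail's +x). Starts 0 to 0.3. Slightly stiff hinge (0.0035 N m): it stays where left near upright, drops flat by itself past about 0.9
- tag4 (a joint): fold angle of tag 4 (white-painted steel plate with a dark slot, 26 mm wide across the leg, 4 thick, 42 tall from the hinge), rad: 0 leans 0.2 back on its stop, 0.2 upright, 1.77 flat, 4 mm above the bar. Folds only toward the corner (the rail's +x). Starts 0 to 0.3. Slightly stiff hinge (0.0035 N m): it stays where left near upright, drops flat by itself past about 0.9
- tag5 (a joint): fold angle of tag 5 (white-painted steel plate with a dark slot, 26 mm wide across the leg, 4 thick, 42 tall from the hinge), rad: 0 leans 0.2 back on its stop, 0.2 upright, 1.77 flat, 4 mm above the bar. Folds only toward the short leg's free end (the rail's +y). Starts 0 to 0.3. Slightly stiff hinge (0.0035 N m): it stays where left near upright, drops flat by itself past about 0.9
- tag6 (a joint): fold angle of tag 6 (white-painted steel plate with a dark slot, 26 mm wide across the leg, 4 thick, 42 tall from the hinge), rad: 0 leans 0.2 back on its stop, 0.2 upright, 1.77 flat, 4 mm above the bar. Folds only toward the short leg's free end (the rail's +y). Starts 0 to 0.3. Slightly stiff hinge (0.0035 N m): it stays where left near upright, drops flat by itself past about 0.9
- spare1 (a joint): fold angle of tag 1 of the straight rail, as for the others; starts standing (0 to 0.3) and must stay so
- spare2 (a joint): fold angle of tag 2 of the straight rail, as for the others; starts standing (0 to 0.3) and must stay so
- spare3 (a joint): fold angle of tag 3 of the straight rail, as for the others; starts standing (0 to 0.3) and must stay so
Not all that is in view belongs to the job. Leave any yellow look-alike of the spare_rail alone.

How it is judged (in metres and radians):
On the way, in this order (a step that is already met when the one before it is completed fails the run):
1. tag 1 is folded down (value of joint tag1 above 1.3 rad).
2. tag 2 is folded down (value of joint tag2 above 1.3 rad).
3. tag 3 is folded down (value of joint tag3 above 1.3 rad).
4. tag 4 is folded down (value of joint tag4 above 1.3 rad).
5. tag 5 is folded down (value of joint tag5 above 1.3 rad).
6. tag 6 is folded down (value of joint tag6 above 1.3 rad).
At the end, for the whole second after the job is handed in: all six tags of the L-shaped rail lie folded down (past 1.45 of 1.77 rad), the straight rail's three tags still stand (under 0.6 rad), the L rail lies on the bench within 25 mm of where it was and at rest, and the other things are within 30 mm of where they were (value of joint each of tag1, tag2, tag3, tag4, tag5, tag6 above 1.45 rad and value of joint each of spare1, spare2, spare3 below 0.6 rad and height (world z) of rail below 0.01 m and distance of rail from where it was at the start of the episode below 0.025 m and linear speed of rail below 0.02 m/s and distance of each of tape, tin, offcut, mug, padlock, driver from where it was at the start of the episode below 0.03 m); the robot touches nothing.
It fails at once if the L-shaped rail is lifted (more than 10 mm) or pushed away (more than 25 mm) (height (world z) of rail above 0.01 m or distance of rail from where it was at the start of the episode above 0.025 m).
It fails at once if the touch is not light: the fingers press on the L-shaped rail or its tags with more than 20 N (contact force between the fingers and rail above 20 N).
It fails at once if a tag of the straight rail is folded (past 0.6 rad), or that rail is lifted or moved more than 25 mm (value of joint any of spare1, spare2, spare3 above 0.6 rad or distance of spare_rail from where it was at the start of the episode above 0.025 m).
It fails at once if another thing on the bench is moved more than 30 mm (not (distance of each of tape, tin, offcut, mug, padlock, driver from where it was at the start of the episode below 0.03 m)).
It also fails if it takes over 45 s, if anything falls off the work surface, if the arm or the gripper's body presses on something with over 40 N, if the wrist force passes 120 N, or if a joint passes its speed limit or range.

## Working session

There is one attempt and no reset: what is moved stays moved. The work goes in short steps, Python scripts to look and compute and a shell command to move; the robot and the scene stay as the last step left them, time stands still between calls to the robot, and variables do not carry over. Pictures are saved under pics/ and viewed, at most 10 in all, crops included, and the job is handed in when it is done.

```bash
mkdir -p pics
python3 - <<'E'
from workcell import ctrl
import cv2
for n in("top","side"):
    print(n,ctrl.camera_model(n)); cv2.imwrite(f"pics/{n}0.png",ctrl.get_image(n)[:,:,::-1])
print(ctrl.get_obs())
E
```

```text
top {'fx': 539.7713074554003, 'fy': 539.7713074554003, 'cx': 280.978808626165, 'cy': 210.036806916292, 'position': array([ 455.2486177 ,   29.81135474, 1429.6820634 ]), 'attitude': array([ 0.03528184, -0.04270047, -1.55233316])}
side {'fx': 526.813783638028, 'fy': 526.813783638028, 'cx': 280.48198408244605, 'cy': 214.2391919056196, 'position': array([-269.3270387 ,  984.66866101,  977.63591906]), 'attitude': array([ 0.40545016, -1.12942513, -2.23053018])}
{'t': 0.1, 'qpos': array([-1.32200011e+00,  4.23771963e-01,  1.63060343e+00, -1.12547412e-05,
        1.08860179e+00, -1.90165704e-02]), 'qvel': array([ 0.00146204, -0.00215333, -0.0023577 ,  0.00167159,  0.00153958,
        0.00034715]), 'joint_torque': array([ 1.23273608e-04, -5.45615566e+01, -2.74323589e+01,  6.45129033e-02,
        1.87739369e-02, -2.01351281e-05]), 'ee_pos': array([ 165.26572145, -602.18523928,  188.27874298]), 'orientation': array([-3.11210583e+00, -4.19247928e-01,  2.64751895e-04]), 'ft_force': array([ 0.83404543,  0.38888717, -0.55860925]), 'moment': array([-0.03522493, -0.02198193,  0.01828496]), 'grasp_force': 0.0, 'width': 88.00972019492619}
```

View pics/top0.png

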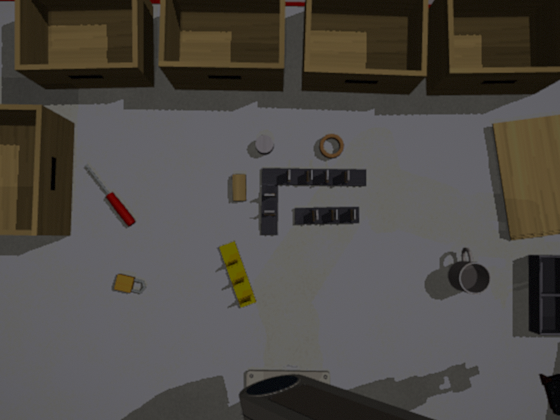

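View pics/side0.png

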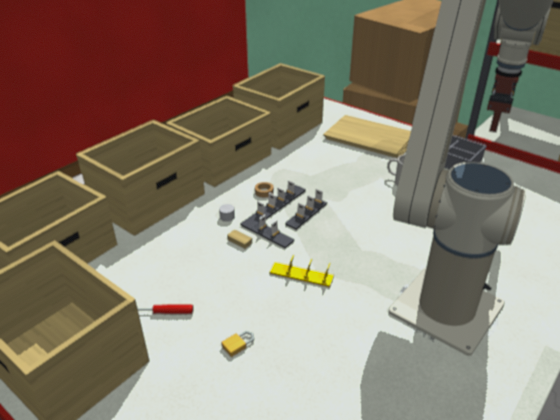

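The top view shows three candidates. The L rail is dark, with its corner at about (269,177), its long-leg end at (366,177) and its short-leg end at (269,234). The straight dark rail is at (327,216), and the yellow look-alike is at (238,273). I choose the dark L, and will check it in a close crop.

```bash
cat > h.py <<'E'
import numpy as np,cv2
from scipy.spatial.transform import Rotation as R
from workcell import ctrl
def px2w(n,u,v,z):
    c=ctrl.camera_model(n); d=np.array([(u-c['cx'])/c['fx'],-(v-c['cy'])/c['fy'],-1])
    d=R.from_rotvec(c['attitude']).apply(d); p=c['position']; return p+d*(z-p[2])/d[2]
def w2px(n,P):
    c=ctrl.camera_model(n); q=R.from_rotvec(c['attitude']).inv().apply(np.atleast_2d(P)-c['position'])
    return np.c_[c['cx']+c['fx']*q[:,0]/-q[:,2], c['cy']-c['fy']*q[:,1]/-q[:,2]]
E
python3 - <<'E'
from h import *
im=cv2.imread('pics/top0.png')
c=im[125:245,225:385]; c=cv2.convertScaleAbs(c,alpha=2)
cv2.imwrite('pics/crop0.png',cv2.resize(c,None,fx=5,fy=5,interpolation=cv2.INTER_CUBIC))
for n,u,v in(("corner out",261,169),("long end",366,178),("short end",269,234.5),("corner",269,177.5),("tape",332,146),("tin",265,145),("offcut",239,187)): print(n,px2w("top",u,v,10).round(1))
E
```

```text
corner out [633.6  78.5  10. ]
long end [ 614.9 -199.5   10. ]
short end [461.1  54.   10. ]
corner [611.5  56.9  10. ]
tape [ 698.4 -108.4   10. ]
tin [697.7  69.1  10. ]
offcut [584.8 135.5  10. ]
```

View pics/crop0.png

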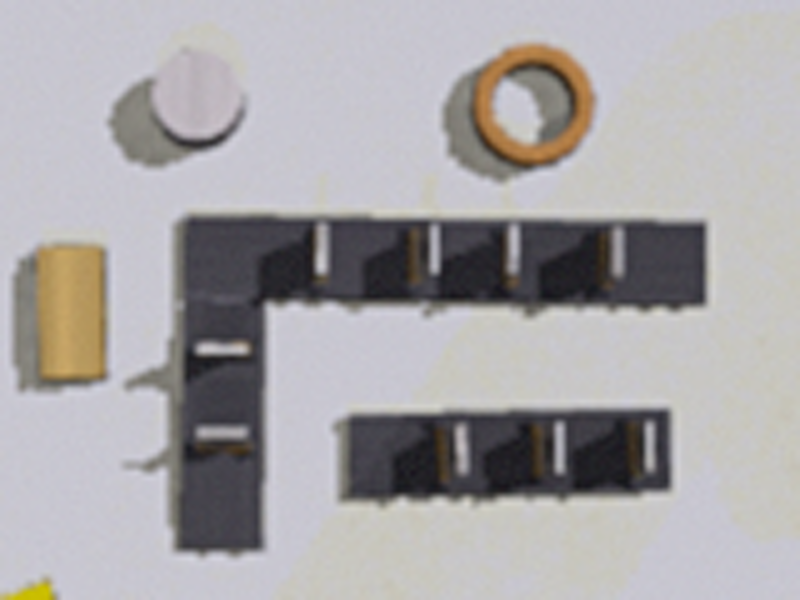

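The crop shows the L with four tags on the long leg, at x≈320, 430, 515 and 617, and two on the short leg, at y≈348 and 432. The straight dark rail has three tags at (450–650, 450). I'll fit the L's pose from its outline corners.

Run:
```python
from h import *
from scipy.optimize import least_squares
U=np.array([[185,215],[176,550],[263,550],[706,222],[706,303],[263,303]],float); uv=(U+.5)/5-.5+[225,125]
M=np.array([[22,-22],[22,155],[-22,155],[-255,-22],[-255,22],[-22,22]],float)
W=np.array([px2w("top",*p,10)[:2] for p in uv])
def tf(s,M): c,d=np.cos(s[2]),np.sin(s[2]); return M@np.array([[c,d],[-d,c]])+s[:2]
s=least_squares(lambda s:(tf(s,M)-W).ravel(),[612,57,1.57]).x
print(s,(tf(s,M)-W).round(1))
K=np.array([[-290,0],[-240,0],[-200,0],[-50,0],[0,0],[0,50],[0,100],[0,155]],float)
k=tf(s,K); print(k.round(1)); print(w2px("side",np.c_[k,np.full(8,10)]).round(0))
o=ctrl.get_obs(); Rt=R.from_rotvec(o['orientation'])
print(Rt.inv().apply(np.r_[k[0],100]-o['ee_pos']).round(1),Rt.as_matrix().round(3))
```

```text
[615.27567372  56.12704064   1.57748452] [[-0.3  1.3]
 [-0.3 -1.1]
 [-0.8  0.6]
 [ 0.2 -0. ]
 [-0.8  0.1]
 [ 2.  -0.9]]
[[ 617.2 -233.9]
 [ 616.9 -183.9]
 [ 616.6 -143.9]
 [ 615.6    6.1]
 [ 615.3   56.1]
 [ 565.3   55.8]
 [ 515.3   55.5]
 [ 460.3   55.1]]
[[306. 182.]
 [297. 188.]
 [290. 193.]
 [260. 215.]
 [249. 222.]
 [262. 228.]
 [275. 235.]
 [289. 242.]]
[ 533.3 -235.5   88.6] [[ 0.964  0.265 -0.   ]
 [ 0.265 -0.964  0.001]
 [ 0.    -0.001 -1.   ]]
```

```bash
python3 -m inch '[{"xyz":[40,-18,0],"rot":[0,0,0.09]},{"xyz":[80,-35,0],"rot":[0,0,0.18]},{"xyz":[115,-51,0],"rot":[0,0,0.268]},{"xyz":[150,-66,0],"rot":[0,0,0.268]},{"xyz":[185,-82,0],"rot":[0,0,0.268]},{"xyz":[220,-97,0],"rot":[0,0,0.268]},{"xyz":[255,-112,0],"rot":[0,0,0.268]},{"xyz":[290,-128,0],"rot":[0,0,0.268]},{"xyz":[325,-143,0],"rot":[0,0,0.268]},{"xyz":[360,-159,0],"rot":[0,0,0.268]},{"xyz":[390,-172,0],"rot":[0,0,0.268]},{"xyz":[390,-172,0],"rot":[0,0,0.268]}]' 255
```

```text
t: 1.1
ee_pos: [499.8, -330.1, 188.7]
orientation: [-3.141, -0.006, -0.002]
ft_force: [-0.7, -0.4, 0.4]
width: 11.4
grasp_force: 0.0
```

```bash
python3 -m inch '[{"xyz":[30,-24,0],"rot":[0,0,0]},{"xyz":[60,-48,0],"rot":[0,0,0]},{"xyz":[90,-72,0],"rot":[0,0,0]},{"xyz":[117,-96,20],"rot":[0,0,0]},{"xyz":[117,-96,50],"rot":[0,0,0]},{"xyz":[117,-96,80],"rot":[0,0,0]},{"xyz":[117,-96,110],"rot":[0,0,0]},{"xyz":[117,-96,130],"rot":[0,0,0]},{"xyz":[117,-96,130],"rot":[0,0,0]},{"xyz":[117,-96,130],"rot":[0,0,0]}]' 255
python3 - <<'E'
from h import *
print(ctrl.get_obs()['ee_pos'],ctrl.get_obs()['orientation'],ctrl.get_obs()['width'])
im=ctrl.get_image("side")[:,:,::-1]; cv2.imwrite('pics/s1.png',cv2.resize(im[130:260,210:370],None,fx=4.5,fy=4.5,interpolation=cv2.INTER_CUBIC))
E
```

```text
t: 1.93
ee_pos: [611.8, -237.7, 57.9]
orientation: [-3.141, 0.001, 0.004]
ft_force: [-0.1, -0.9, 1.1]
width: 0.5
grasp_force: 0.0
[ 611.78779708 -237.68629445   57.85076382] [-3.14051509e+00  7.58395630e-04  4.45446328e-03] 0.5477852152800703
```

View pics/s1.png

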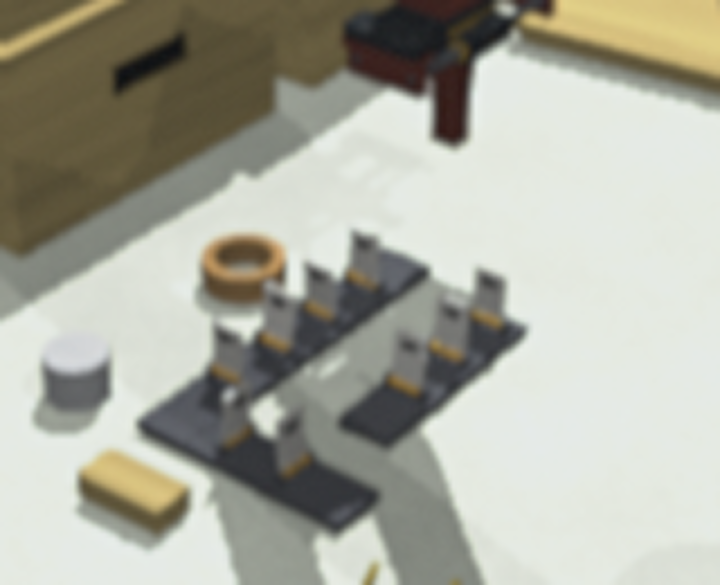

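The picture shows the shut fingertips at (450,140), clear beyond the rail's free end at (405,265), with all tags standing. I'll lower to about z=34 and go in.

```bash
python3 -m inch '[{"xyz":[5,-10,12],"rot":[0,0,0]},{"xyz":[5,-25,24],"rot":[0,0,0]},{"xyz":[5,-40,24],"rot":[0,0,0]},{"xyz":[5,-55,24],"rot":[0,0,0]},{"xyz":[5,-65,24],"rot":[0,0,0]},{"xyz":[5,-65,24],"rot":[0,0,0]},{"xyz":[5,-65,24],"rot":[0,0,0]}]' 255
python3 -c "
from h import *
o=ctrl.get_obs();print(o['ee_pos'],o['ft_force'])"
```

```text
t: 2.57
ee_pos: [618.8, -171.9, 36.0]
orientation: [3.141, 0.002, 0.002]
ft_force: [0.1, 0.0, -0.0]
width: 0.5
grasp_force: 0.0
[ 618.80018739 -171.94853195   35.95514313] [ 0.13782546  0.02495594 -0.02057616]
```

```bash
python3 -m inch '[{"xyz":[-2,-5,3],"rot":[0,0,0]},{"xyz":[-2,-10,3],"rot":[0,0,0]},{"xyz":[-2,-15,3],"rot":[0,0,0]},{"xyz":[-2,-20,3],"rot":[0,0,0]},{"xyz":[-2,-25,3],"rot":[0,0,0]},{"xyz":[-2,-30,3],"rot":[0,0,0]},{"xyz":[-2,-35,3],"rot":[0,0,0]},{"xyz":[-2,-40,3],"rot":[0,0,0]},{"xyz":[-2,-44,3],"rot":[0,0,0]},{"xyz":[-2,-48,3],"rot":[0,0,0]},{"xyz":[-2,-48,3],"rot":[0,0,0]},{"xyz":[-2,-48,3],"rot":[0,0,0]}]' 255
python3 - <<'E'
from h import *
im=ctrl.get_image("side")[:,:,::-1]; cv2.imwrite('pics/s2.png',cv2.resize(im[130:260,210:370],None,fx=4.5,fy=4.5,interpolation=cv2.INTER_CUBIC))
E
```

```text
t: 3.57
ee_pos: [616.1, -124.4, 32.0]
orientation: [3.142, 0.0, 0.0]
ft_force: [-0.0, -0.0, 0.7]
width: 0.4
grasp_force: 0.0
```

View pics/s2.png

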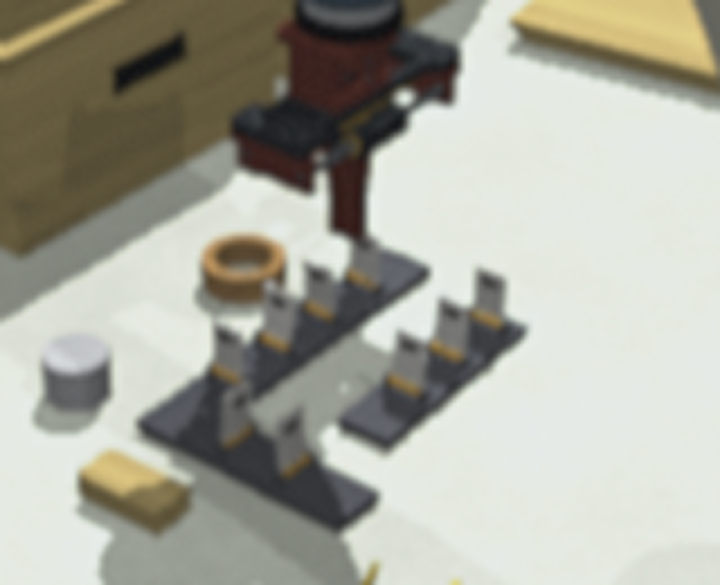

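Run:
```python
from h import *
f=lambda P:((w2px("side",P)-[210,130])*4.5).round(0)
print(f([[616,-124,32],[616,-124,60],[616,-124,90],[616.6,-143.9,16],[616.6,-143.9,58],[617,-199,10]]))
print(f([[612,-238,58],[617,-199,10]]))
im=ctrl.get_image("top")[:,:,::-1]; c=cv2.convertScaleAbs(im[125:245,225:385],alpha=2)
cv2.imwrite('pics/t2.png',cv2.resize(c,None,fx=5,fy=5,interpolation=cv2.INTER_CUBIC))
o=ctrl.get_obs();print(o['ee_pos'],o['ft_force'])
```

```text
[[344. 273.]
 [344. 240.]
 [344. 204.]
 [360. 279.]
 [360. 230.]
 [405. 253.]]
[[444. 179.]
 [405. 253.]]
[ 616.08250708 -124.79873175   32.00921546] [0.53456572 0.02978791 0.89736714]
```

View pics/t2.png

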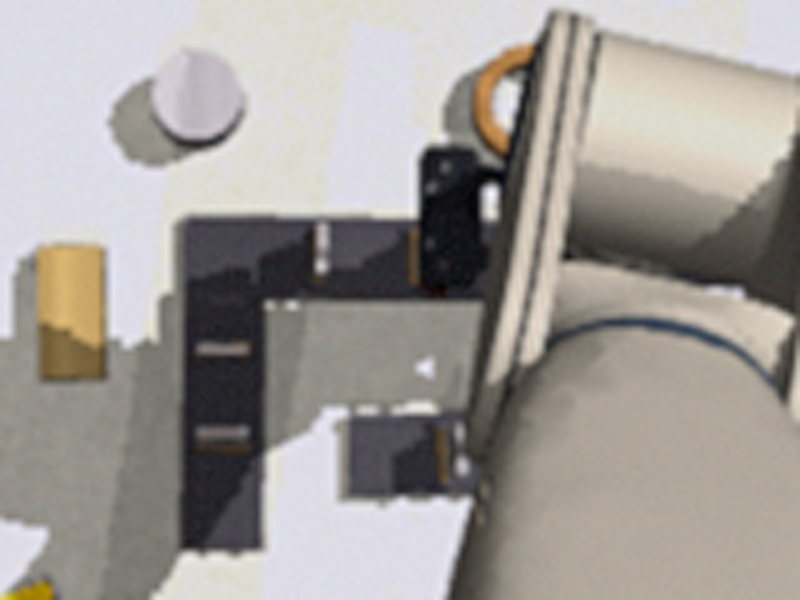

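Run:
```python
from h import *
f=lambda P:((w2px("top",P)-[225,125])*5).round(0)
for z in (115,150,180): print(z,f([[616+dx,-124+89,z] for dx in(-37,0,37)]).tolist())
print(f([[616,-124,32],[616.6,-143.9,16],[616.6,-93.9,16],[616.6,-93.9,58]]))
im=ctrl.get_image("side")[:,:,::-1]; cv2.imwrite('pics/s3.png',cv2.resize(im[150:210,250:340],None,fx=8,fy=8,interpolation=cv2.INTER_CUBIC))
```

```text
115 [[403.0, 308.0], [404.0, 233.0], [405.0, 158.0]]
150 [[407.0, 302.0], [408.0, 224.0], [409.0, 147.0]]
180 [[410.0, 295.0], [411.0, 216.0], [413.0, 137.0]]
[[567. 256.]
 [601. 259.]
 [506. 257.]
 [514. 248.]]
```

View pics/s3.png

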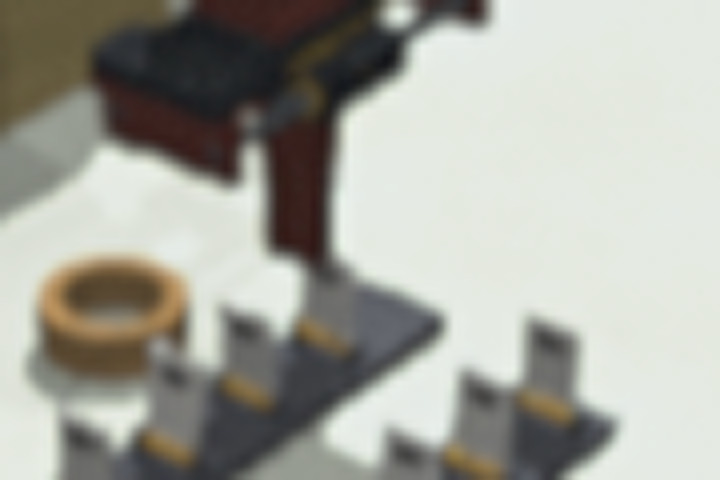

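The fingertips appear at (300,250) in the 8x crop, at the level of tag 1's top, with all tags still standing. The side view puts them at z≈65, although 32 is reported, while the top view agrees in x and y. So the tips end about 32 mm above the reported TCP. I'll back off beyond the free end, lower there, and check against the picture.

```bash
python3 -m inch '[{"xyz":[0,0,-15],"rot":[0,0,0]},{"xyz":[0,10,-30],"rot":[0,0,0]},{"xyz":[0,35,-30],"rot":[0,0,0]},{"xyz":[0,60,-30],"rot":[0,0,0]},{"xyz":[0,85,-30],"rot":[0,0,0]},{"xyz":[0,110,-20],"rot":[0,0,0]},{"xyz":[0,115,-5],"rot":[0,0,0]},{"xyz":[0,115,10],"rot":[0,0,0]},{"xyz":[0,115,20],"rot":[0,0,0]},{"xyz":[0,115,22],"rot":[0,0,0]},{"xyz":[0,115,22],"rot":[0,0,0]},{"xyz":[0,115,22],"rot":[0,0,0]}]' 255
python3 - <<'E'
from h import *
im=ctrl.get_image("side")[:,:,::-1]; cv2.imwrite('pics/s4.png',cv2.resize(im[150:210,250:340],None,fx=8,fy=8,interpolation=cv2.INTER_CUBIC))
o=ctrl.get_obs();print(o['ee_pos'],o['ft_force'])
p=o['ee_pos']
print(((w2px("side",[p+[0,0,d] for d in(0,15,30,45)])-[250,150])*8).round(0))
E
```

```text
t: 4.72
ee_pos: [616.1, -238.5, 9.8]
orientation: [-3.141, -0.002, 0.001]
ft_force: [-0.5, 0.2, 0.1]
width: 0.3
grasp_force: 0.0
[ 616.50170785 -238.83010665   10.33587755] [-0.53134891  0.2427316   0.3114909 ]
[[459. 250.]
 [460. 220.]
 [461. 190.]
 [462. 159.]]
```

View pics/s4.png

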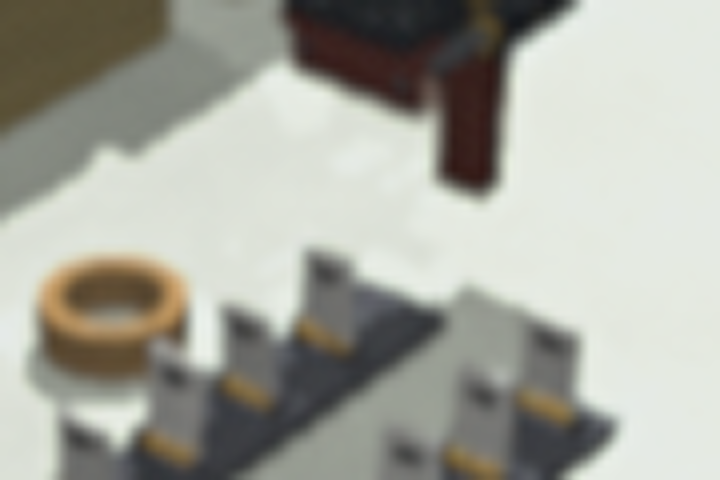

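The tip is at (470,187) in this crop, which puts it about 31 mm above the reported TCP, so true z≈41. All tags are still standing. I'll use z = reported + 31, lower 7 more and approach tag 1.

```bash
python3 -m inch '[{"xyz":[0,-10,4],"rot":[0,0,0]},{"xyz":[0,-25,7],"rot":[0,0,0]},{"xyz":[0,-40,7],"rot":[0,0,0]},{"xyz":[0,-55,7],"rot":[0,0,0]},{"xyz":[0,-62,7],"rot":[0,0,0]},{"xyz":[0,-67,7],"rot":[0,0,0]},{"xyz":[0,-72,7],"rot":[0,0,0]},{"xyz":[0,-77,7],"rot":[0,0,0]},{"xyz":[0,-82,7],"rot":[0,0,0]},{"xyz":[0,-86,7],"rot":[0,0,0]},{"xyz":[0,-90,7],"rot":[0,0,0]},{"xyz":[0,-94,7],"rot":[0,0,0]}]' 255
python3 -c "
from h import *
o=ctrl.get_obs();print(o['ee_pos'],o['ft_force'])"
```

```text
t: 5.77
ee_pos: [616.0, -145.6, 3.0]
orientation: [3.142, -0.001, 0.0]
ft_force: [-0.3, -0.2, -0.1]
width: 0.7
grasp_force: 0.0
[ 616.01618592 -145.55486966    2.96453121] [-0.28264205 -0.1599001  -0.13177525]
```

```bash
python3 -m inch '[{"xyz":[0,-5,0],"rot":[0,0,0]},{"xyz":[0,-10,0],"rot":[0,0,0]},{"xyz":[0,-15,0],"rot":[0,0,0]},{"xyz":[0,-20,0],"rot":[0,0,0]},{"xyz":[0,-22,0],"rot":[0,0,0]},{"xyz":[0,-22,0],"rot":[0,0,0]}]' 255
python3 - <<'E'
from h import *
im=ctrl.get_image("side")[:,:,::-1]; cv2.imwrite('pics/s5.png',cv2.resize(im[160:260,230:350],None,fx=6,fy=6,interpolation=cv2.INTER_CUBIC))
E
```

```text
t: 6.27
ee_pos: [616.0, -123.0, 3.0]
orientation: [-3.142, -0.001, 0.0]
ft_force: [1.0, -0.4, 0.1]
width: 0.6
grasp_force: 0.0
```

View pics/s5.png

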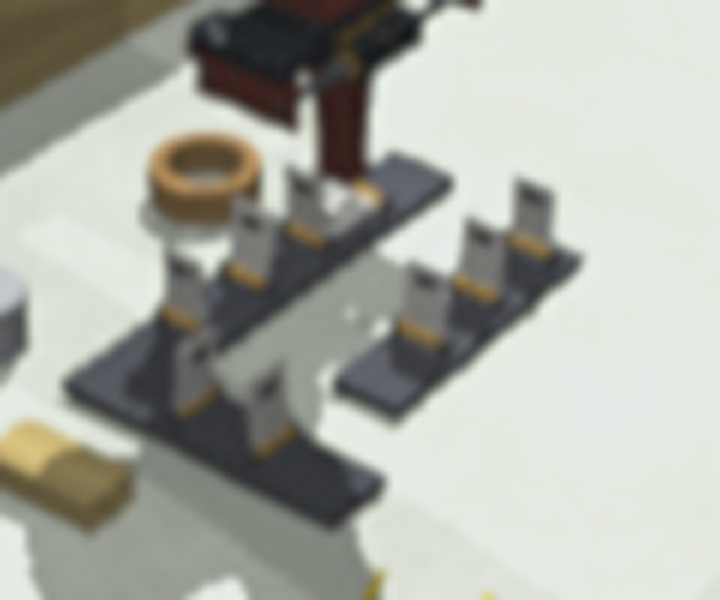

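Tag 1 is flat at (355,195), with the fingertip above it at (340,175); the other tags stand. I'll carry on along the long leg.

```bash
python3 -m inch '[{"xyz":[0,-5,0],"rot":[0,0,0]},{"xyz":[0,-10,0],"rot":[0,0,0]},{"xyz":[0,-15,0],"rot":[0,0,0]},{"xyz":[0,-20,0],"rot":[0,0,0]},{"xyz":[0,-25,0],"rot":[0,0,0]},{"xyz":[0,-30,0],"rot":[0,0,0]},{"xyz":[0,-35,0],"rot":[0,0,0]},{"xyz":[0,-40,0],"rot":[0,0,0]},{"xyz":[0,-45,0],"rot":[0,0,0]},{"xyz":[0,-50,0],"rot":[0,0,0]},{"xyz":[0,-50,0],"rot":[0,0,0]}]' 255
python3 -m inch '[{"xyz":[0,-5,0],"rot":[0,0,0]},{"xyz":[0,-10,0],"rot":[0,0,0]},{"xyz":[0,-15,0],"rot":[0,0,0]},{"xyz":[0,-20,0],"rot":[0,0,0]},{"xyz":[0,-25,0],"rot":[0,0,0]},{"xyz":[0,-30,0],"rot":[0,0,0]},{"xyz":[0,-35,0],"rot":[0,0,0]},{"xyz":[0,-40,0],"rot":[0,0,0]},{"xyz":[0,-45,0],"rot":[0,0,0]},{"xyz":[0,-50,0],"rot":[0,0,0]},{"xyz":[0,-50,0],"rot":[0,0,0]}]' 255
```

```text
t: 7.23
ee_pos: [616.0, -72.7, 3.0]
orientation: [-3.141, -0.001, 0.0]
ft_force: [0.4, 0.6, -0.2]
width: 0.6
grasp_force: 0.0
t: 8.15
ee_pos: [616.0, -22.7, 3.0]
orientation: [-3.141, -0.001, 0.0]
ft_force: [-0.0, -0.3, -0.2]
width: 0.2
grasp_force: 0.0
```

```bash
python3 -m inch '[{"xyz":[0,-5,0],"rot":[0,0,0]},{"xyz":[0,-10,0],"rot":[0,0,0]},{"xyz":[0,-15,0],"rot":[0,0,0]},{"xyz":[0,-20,0],"rot":[0,0,0]},{"xyz":[0,-25,0],"rot":[0,0,0]},{"xyz":[0,-30,0],"rot":[0,0,0]},{"xyz":[0,-35,0],"rot":[0,0,0]},{"xyz":[0,-40,0],"rot":[0,0,0]},{"xyz":[0,-45,0],"rot":[0,0,0]},{"xyz":[0,-50,0],"rot":[0,0,0]},{"xyz":[0,-50,0],"rot":[0,0,0]}]' 255
python3 -m inch '[{"xyz":[0,-6,0],"rot":[0,0,0]},{"xyz":[0,-12,0],"rot":[0,0,0]},{"xyz":[0,-18,0],"rot":[0,0,0]},{"xyz":[0,-24,0],"rot":[0,0,0]},{"xyz":[0,-29,0],"rot":[0,0,0]},{"xyz":[0,-29,0],"rot":[0,0,0]}]' 255
python3 - <<'E'
from h import *
im=ctrl.get_image("side")[:,:,::-1]; cv2.imwrite('pics/s6.png',cv2.resize(im[160:260,230:350],None,fx=6,fy=6,interpolation=cv2.INTER_CUBIC))
ref=cv2.imread('pics/side0.png')
s=np.array([615.3,56.1]); P={'1':(616.6,-144),'2':(616.3,-94),'3':(616,-44),'4':(615.6,6),'5':(565.3,55.8),'6':(515.3,55.5)}
for k,(x,y) in P.items():
    u,v=w2px("side",[x,y,48])[0].round().astype(int); print(k,ref[v-1:v+3,u-1:u+2].mean((0,1)).round(),im[v-1:v+3,u-1:u+2].mean((0,1)).round())
E
```

```text
t: 9.07
ee_pos: [616.1, 27.3, 3.0]
orientation: [-3.141, -0.001, -0.0]
ft_force: [-0.3, 0.2, -0.9]
width: 0.7
grasp_force: 0.0
t: 9.57
ee_pos: [616.1, 56.4, 3.0]
orientation: [-3.141, -0.001, -0.0]
ft_force: [0.3, -0.0, 0.1]
width: 0.4
grasp_force: 0.0
1 [84. 86. 86.] [228. 234. 229.]
2 [94. 96. 95.] [226. 234. 229.]
3 [95. 98. 98.] [168. 181. 177.]
4 [85. 86. 86.] [222. 231. 226.]
5 [102. 103. 102.] [100. 102. 102.]
6 [89. 91. 91.] [95. 98. 97.]
```

Tags 1–4 no longer stand, and 5 and 6 do. Now the short leg, toward world −x.

```bash
python3 -m inch '[{"xyz":[-6,0,0],"rot":[0,0,0]},{"xyz":[-12,0,0],"rot":[0,0,0]},{"xyz":[-18,0,0],"rot":[0,0,0]},{"xyz":[-24,0,0],"rot":[0,0,0]},{"xyz":[-30,0,0],"rot":[0,0,0]},{"xyz":[-35,0,0],"rot":[0,0,0]},{"xyz":[-40,0,0],"rot":[0,0,0]},{"xyz":[-45,0,0],"rot":[0,0,0]},{"xyz":[-50,0,0],"rot":[0,0,0]},{"xyz":[-55,0,0],"rot":[0,0,0]},{"xyz":[-60,0,0],"rot":[0,0,0]},{"xyz":[-65,0,0],"rot":[0,0,0]}]' 255
python3 -m inch '[{"xyz":[-5,0,0],"rot":[0,0,0]},{"xyz":[-10,0,0],"rot":[0,0,0]},{"xyz":[-15,0,0],"rot":[0,0,0]},{"xyz":[-20,0,0],"rot":[0,0,0]},{"xyz":[-25,0,0],"rot":[0,0,0]},{"xyz":[-30,0,0],"rot":[0,0,0]},{"xyz":[-35,0,0],"rot":[0,0,0]},{"xyz":[-40,0,0],"rot":[0,0,0]},{"xyz":[-45,0,0],"rot":[0,0,0]},{"xyz":[-50,0,0],"rot":[0,0,0]},{"xyz":[-55,0,0],"rot":[0,0,0]},{"xyz":[-60,0,0],"rot":[0,0,0]}]' 255
python3 -m inch '[{"xyz":[-6,0,0],"rot":[0,0,0]},{"xyz":[-12,0,0],"rot":[0,0,0]},{"xyz":[-18,0,0],"rot":[0,0,0]},{"xyz":[-24,0,0],"rot":[0,0,0]},{"xyz":[-28,0,0],"rot":[0,0,0]},{"xyz":[-28,0,-15],"rot":[0,0,0]},{"xyz":[-28,0,-45],"rot":[0,0,0]},{"xyz":[-28,0,-80],"rot":[0,0,0]},{"xyz":[-28,0,-115],"rot":[0,0,0]},{"xyz":[-28,0,-150],"rot":[0,0,0]},{"xyz":[-28,0,-150],"rot":[0,0,0]},{"xyz":[-28,0,-150],"rot":[0,0,0]}]' 255
python3 - <<'E'
from h import *
im=ctrl.get_image("side")[:,:,::-1]; cv2.imwrite('pics/s7.png',cv2.resize(im[150:270,190:350],None,fx=5,fy=5,interpolation=cv2.INTER_CUBIC))
E
```

```text
t: 10.62
ee_pos: [550.6, 55.4, 3.0]
orientation: [-3.142, 0.0, -0.0]
ft_force: [0.2, -0.1, -0.3]
width: 0.2
grasp_force: 0.0
t: 11.62
ee_pos: [490.5, 55.4, 3.0]
orientation: [-3.142, 0.0, 0.0]
ft_force: [-0.8, 0.6, -0.4]
width: 0.4
grasp_force: 0.0
t: 12.62
ee_pos: [464.5, 55.5, 154.9]
orientation: [-3.141, 0.0, -0.008]
ft_force: [-0.4, -0.5, -0.9]
width: 0.1
grasp_force: 0.0
```

View pics/s7.png

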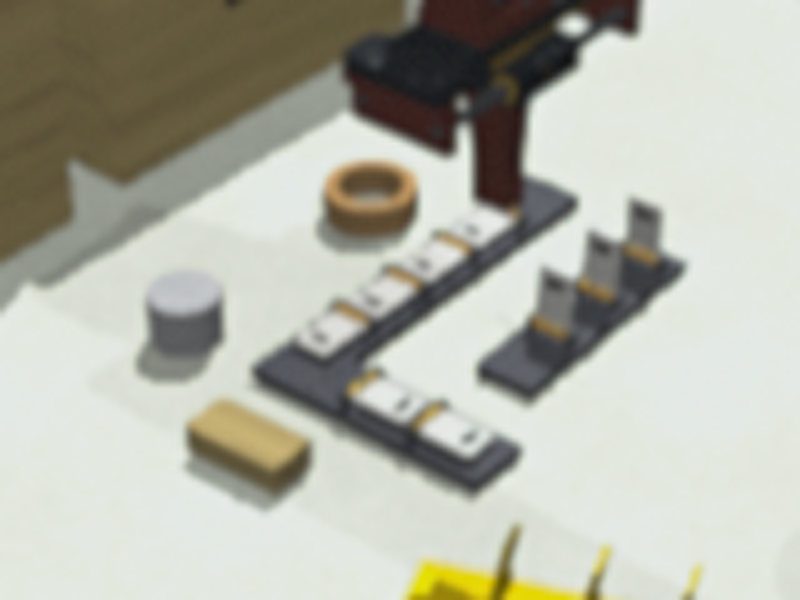

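All six tags lie flat, from (480,225) round to (460,430). The straight rail's tags stand at (560–645, 220–300), the neighbouring objects are in place, and the gripper is clear above.

```bash
python3 -c "
from workcell import ctrl
print(ctrl.close_job())"
```

```text
the job is handed in; nothing more can be done
None
```

I swept the L rail from its free end round to the end of its short leg and handed the job in at about 13 s; the last picture shows all six tags flat, the straight rail's three standing and nearby objects in place, but no verdict was returned.

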